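# Pack a vial and snap the carrier's cover shut

### The job

Get the vial ready for transport: stand the red-capped vial in the well of the blue carrier, keeping it upright all the way, then set the orange cover over it and press it straight down until it is fully home on the carrier and both white clip arms have snapped under the carrier's rim. Leave the blue bottle, the red bottle and the jar of cotton buds standing where they are.

Things in the scene. Friction and masses are not known exactly. Their poses are not given: they have to be found in the camera images.
- carrier: Blue square carrier, fixed to the worktop (z = 0), open at the top: outside 64 x 64 mm, 56 mm high, walls 4 mm. Origin at the centre of its underside, z up. Its own +x and -x sides have a catch rim along the top, 44 mm long, 6 mm thick, sticking out 4 mm (72 mm over both); its y sides are plain. Inside, a grey block (top 39.5 mm up) has a 23 mm square well at its centre, 2 mm chamfer
- carrier_rim (a point): Centre of the carrier's open mouth, 56 mm above its underside; axes as the carrier's. The cover is home, hard against the mouth, when its origin is here. Its hooks touch the rims about 13 mm before home, find them up to about 3 mm off-centre, resist with up to 15 to 20 N straight down in all at about 9 mm before home, then slide easily and snap under the rims in the last 2 mm
- carrier_well (a point): Centre of the floor of the well, 4 mm above the carrier's underside; the vial's foot stands here. The 90 mm vial then stands out 38 mm above the carrier's mouth
- cover: Loose orange cover, 0.15 kg: hollow square dome 64 x 64 x 50 mm (inside 58 x 58 x 46). Origin at the centre of its open lower edge, z up. On its y sides guide skirts, 44 mm long, reach 20 mm below the origin (it starts standing on them) and pass outside the carrier's y sides with 2.3 mm play. White clip arms on its x sides reach 16 mm below the origin. 80 mm over the arms, 75 over the skirts
- cover_knob (a point): Grip point on the axis of the square black knob on the dome, 73 mm above the cover's origin; axes as the cover's. Knob 20 x 20 mm, faces square to the cover's x and y, from 50 to 83 mm above the origin. The cover fits with its x axis along the carrier's x axis, either way round, so that its clip arms meet the catch rims
- clip_a (a joint): Angle of the sprung clip arm on the cover's +x side, rad: 0 at rest, positive when spread outward; about 0.11 while its hook passes the rim, near 0 again once snapped under it
- clip_b (a joint): The same for the clip arm on the cover's -x side
- vial: Loose upright vial, grey-white with a red cap: round, 18 mm across, cap 19 mm across and 12 mm high, 90 mm high in all, about 0.03 kg. Origin at the centre of its underside, z along it to the cap
- blue_bottle: Bystander: blue reagent bottle with a white cap, 60 mm across, 145 mm high, standing loose on the worktop; origin at the centre of its underside
- red_bottle: Bystander: red reagent bottle with a white cap, 60 mm across, 145 mm high, standing loose on the worktop; origin at the centre of its underside
- bud_jar: Bystander: clear round jar of cotton buds, 77 mm across, 80 mm high, standing loose on the worktop; origin at the centre of its underside
Mind the look-alikes: they are no part of the job. Of the things that look like the carrier, the larger one is meant.

How it is judged:
By the outcome, as a careful person would: the job done as asked, in the order asked, and still so for the second after the job is handed in, with the robot touching nothing.
It also fails if it takes over 53 s, if anything falls off the work surface, if the arm or the gripper's body presses on something with over 40 N, if the wrist force passes 120 N, or if a joint passes its speed limit or range.

### The arm

A 7-joint arm with a two-finger parallel gripper is mounted at the origin on a cart in front of the work surface, level with it; the furniture and walls round the work are solid. World frame = base frame: x ahead of the robot, y to its left, z up, the work surface at z = 0. Lengths are in m, angles in rad, forces in N, time in s.
With the tool pointing down it reaches from about 0.4 to 0.9 m from the base axis. Payload 5.5 kg.
Tool frame: the origin (TCP) lies midway between the tips of the shut fingers; the grasp point (between the pads) lies 19 mm behind it; x points along the fingers, y is the direction in which the jaws open and shut, and the axes are right-handed (so a half turn about x gives the same grasp; the last joint's range is limited). The gripper opens to 85 mm and grips with 20 to 120 N. Pads are 22 mm wide; open, the fingers measure 114 mm over their backs; the gripper's body (76 mm by 85 mm) begins 54 mm behind the grasp point. The pads swing forward as they close: fully open they stand 13 mm farther back than shut.
Start: joints at [1.39, 0.501, -0.427, 1.55, 0.221, 1.138, -0.21], TCP at [0.279, -0.587, 0.231] pointing down, gripper open.
Joint ranges: [-2.88, 2.88], [-0.31, 2.03], [-1.54, 1.56], [0.2, 2.42], [-1.41, 4.55], [0.19, 2.02], [-2.57, 2.57]. Speed limits (rad/s): [2.57, 2.57, 3.14, 3.14, 3.14, 3.14, 3.14].

### API

Orientations are given as a unit quaternion [x, y, z, w].
In Python, from rig import r, viewer, order gives the robot as it stands.
- The arm moves only by the tool arm_command, never from a script. Its argument "increments" is a list of rows, each a list of 3 entries, a list of its own where there are three numbers: the turn, a rotation vector about the tool's x, y, z in rad, then the shift along the tool's x, y, z in m, then the opening, from 0 (shut) to 1 (fully open). In form: [[[wx, wy, wz], [tx, ty, tz], grip], ...]. A call has 1 to 12 rows; each row is the pose to reach, as a shift and turn from the pose measured when the call began, along the tool's axes at that moment; what a row does not reach only later rows make up. A row lasts 1/10 s, in which the tool goes at most 50 mm and 8.59 degrees, less where a joint would pass 70% of its speed; a pose out of reach is approached as far as the arm can. A call with a gripper value outside its range is refused whole. The fingers move at their own pace and stop on an object; "force" is the grip in N (left out, the last holds). Time passes only in rows, so rows that repeat a pose let the fingers close. It gives the time, the measured TCP pose, the force and the opening at its end, in the units of the state.
- r.read_state(): the state, without advancing time (a new reading comes with each control period).
- viewer.capture(name): name is "side" or "top" or "wrist"; returns a dict with "pixels" (384x512x3 uint8, red, green, blue), "z_map" (384x512 float32, m along the optical axis (not along the pixel's ray), 0 where there is no reading), "fx", "fy", "cx", "cy" (pixels), "view" (4x4, takes a point from world to camera coordinates). Camera axes: x right, y up, looking along -z (the intrinsics and any distortion apply to the point x, -y, -z); pixel columns grow to the right and rows downward; lengths in m; the calibration is good to about 2 mm. A picture is of the moment at which its call begins.
- order.job_done(): hands the job in, once; it reports no verdict.
Trained networks look in the newest picture that a camera, given by its name, has taken for a name from the list of things; names that differ only in an ending like _2 or _b are one class to them, and where a whole thing is asked for, a point or a joint stands for the part that bears it (a point fixed in the world has none). Each returns a list of dicts, best first, with "p" (0 to 1); they miss things now and then, are a little off and sometimes report something else, mostly with a low value. They report only what shows in the picture. A call takes as long as a camera call. They do not tell look-alikes from the thing itself.
- viewer.regions_of(camera, thing): "pixels" (384x512 bool, what is visible of it) and "at" ([row, column] in pixels, amid what is visible of it).
The state is a dict: "t": time; "joint_positions": joint angles; "qd": joint speeds; "tau": joint torques, N m; "ee_pos": TCP position; "ee_rot": TCP orientation; "contact_force": force on the tool from outside, world axes, zero at the start; "ft_torque": the same for the moment, N m; "finger_gap": finger opening in m.
Only numpy, scipy, OpenCV 4.12 (cv2) and the standard library are available. Lean on these libraries where they do the work, as an engineer would, in place of code of your own. Each camera call takes 0.05 s, during which the arm holds its last target. There are 200 camera calls.

## Working session

There is one attempt and no reset: what is moved stays moved. The work goes in short steps, Python scripts to look and compute and a tool call to move; the robot and the scene stay as the last step left them, time stands still between calls to the robot, and variables do not carry over. Pictures are saved under pics/ and viewed, about 8 in all and at most 12, crops included, and the job is handed in when it is done.

Besides the shell and the picture viewer there is one more tool, called as name([rows], argument=value, ...), one row to a line, values as JSON. arm_command: Moves the arm, as the interface text tells. Its arguments: {"type":"object","properties":{"increments":{"type":"array","items":{"type":"array"}},"force":{"type":"number"}},"required":["increments"]}

```bash
ls; mkdir -p pics
cat > h.py <<'E'
import numpy as np, cv2
from rig import r, viewer, order
def save(c,name): cv2.imwrite(name,cv2.cvtColor(c["pixels"],cv2.COLOR_RGB2BGR))
def world(c,rows,cols):
    rows=np.asarray(rows);cols=np.asarray(cols)
    z=c["z_map"][rows,cols]; ok=z>0
    x=(cols-c["cx"])/c["fx"]*z; y=(rows-c["cy"])/c["fy"]*z
    P=np.stack([x,-y,-z,np.ones_like(z)],-1)[ok]
    return (P@np.linalg.inv(c["view"]).T)[:,:3]
def rot():
    from scipy.spatial.transform import Rotation as R
    return R.from_quat(r.read_state()["ee_rot"]).as_matrix()
E
python3 - <<'E'
from h import *
s=r.read_state(); print({k:np.round(v,3) for k,v in s.items()})
print(np.round(rot(),3))
ims=[]
for n in ["top","side"]:
    c=viewer.capture(n); save(c,f"pics/{n}0.png"); print(n,c["fx"],c["cx"],c["cy"],[k for k in c.keys()]); print(np.round(c["view"],3))
    for t in ["carrier","cover","vial","blue_bottle","red_bottle","bud_jar"]:
        for d in viewer.regions_of(n,t):
            m=d["pixels"]; rr,cc=np.nonzero(m); P=world(c,rr,cc)
            print(t,round(d["p"],2),np.round(d["at"]),m.sum(),"med",np.round(np.median(P,0),3),"lo",np.round(np.percentile(P,3,axis=0),3),"hi",np.round(np.percentile(P,97,axis=0),3))
E
```

```text
pics
{'t': np.float64(0.0), 'joint_positions': array([ 1.39 ,  0.502, -0.427,  1.551,  0.221,  1.138, -0.21 ]), 'qd': array([-0.001, -0.001,  0.   ,  0.   , -0.001, -0.001, -0.002]), 'tau': array([ 1.0000e-03, -5.6952e+01, -5.8160e+00, -2.8093e+01,  1.0000e-02,
        1.2000e-02,  0.0000e+00]), 'ee_pos': array([ 0.279, -0.586,  0.23 ]), 'ee_rot': array([-0.69 , -0.156,  0.69 , -0.155]), 'contact_force': array([ 0.241, -0.258, -0.437]), 'ft_torque': array([-0.026, -0.036,  0.003]), 'finger_gap': np.float64(0.086)}
[[-0.001  0.429 -0.903]
 [ 0.002 -0.903 -0.429]
 [-1.    -0.002 -0.   ]]
top 471.28163780650544 256.5212067962512 190.15992993213908 ['pixels', 'z_map', 'fx', 'fy', 'cx', 'cy', 'view']
[[-0.019 -1.     0.009 -0.116]
 [ 0.983 -0.017  0.182 -0.499]
 [-0.182  0.012  0.983 -1.169]
 [ 0.     0.     0.     1.   ]]
carrier 0.92 [172. 356.] 398 med [ 0.545 -0.385  0.029] lo [ 0.521 -0.405  0.002] hi [ 0.568 -0.362  0.042]
carrier 0.56 [202. 256.] 683 med [ 0.472 -0.124  0.041] lo [ 0.435 -0.154  0.004] hi [ 0.502 -0.095  0.059]
cover 0.69 [212. 340.] 845 med [ 0.433 -0.333  0.07 ] 
[... 845 characters left out ...]
 med [ 0.469 -0.122  0.04 ] lo [ 0.434 -0.155  0.004] hi [ 0.501 -0.09   0.058]
carrier 0.84 [131. 282.] 320 med [ 0.544 -0.381  0.027] lo [ 0.52  -0.406  0.003] hi [ 0.566 -0.362  0.041]
vial 0.6 [280. 199.] 147 med [0.439 0.141 0.067] lo [0.434 0.13  0.001] hi [0.451 0.146 0.092]
blue_bottle 0.82 [164. 266.] 765 med [ 0.482 -0.223  0.096] lo [ 0.462 -0.25   0.01 ] hi [ 0.512 -0.208  0.146]
red_bottle 0.59 [223. 207.] 753 med [0.504 0.01  0.103] lo [ 0.486 -0.018  0.018] hi [0.535 0.027 0.146]
bud_jar 0.85 [240. 164.] 786 med [0.577 0.109 0.082] lo [0.547 0.071 0.01 ] hi [0.612 0.136 0.086]
bud_jar 0.61 [282. 201.] 154 med [0.439 0.14  0.064] lo [ 0.434  0.114 -0.   ] hi [0.469 0.146 0.092]
```

Run:
```python
import cv2,numpy as np
t=cv2.imread("pics/top0.png");s=cv2.imread("pics/side0.png")
cv2.imwrite("pics/a.png",np.vstack([cv2.resize(t[120:270,120:420],(800,400),interpolation=cv2.INTER_CUBIC)]))
cv2.imwrite("pics/b.png",cv2.resize(s[60:360,120:420],(600,600),interpolation=cv2.INTER_CUBIC))
```

```text
(no output)
```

View pics/a.png

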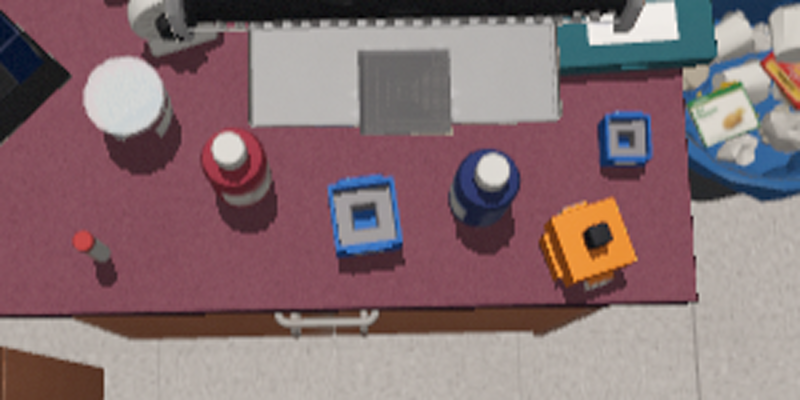

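View pics/b.png

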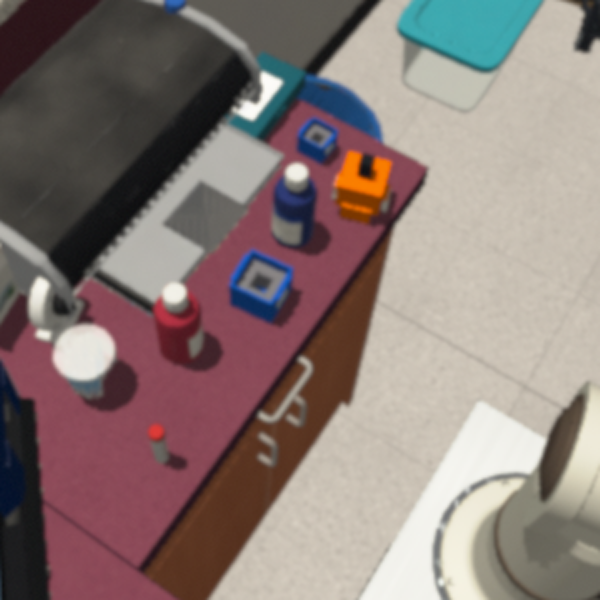

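The two carrier look-alikes are at top pixels (row 172, col 356), about 48 mm across, and (row 202, col 256), about 68 mm across. The larger one near (0.47, -0.12) is meant, and both crops agree. The vial is at top pixel (211, 152), beside the red bottle. Next I'll get finer poses for the vial, carrier and cover.

```bash
cat >> h.py <<'E'
from scipy.spatial.transform import Rotation as R
def go(p,yaw=None):
    """print turn/shift in the present tool frame to reach TCP p, tool down, tool y axis at world angle yaw"""
    s=r.read_state(); M=R.from_quat(s["ee_rot"]).as_matrix(); 
    if yaw is None: yaw=np.arctan2(M[1,1],M[0,1])
    x=np.array([0,0,-1.]); y=np.array([np.cos(yaw),np.sin(yaw),0]); T=np.stack([x,y,np.cross(x,y)],1)
    w=R.from_matrix(M.T@T).as_rotvec(); d=M.T@(np.array(p)-s["ee_pos"])
    print("turn",np.round(w,4),"shift",np.round(d,4),"t",round(s["t"],2),"pos",np.round(s["ee_pos"],4),"yaw",np.degrees(np.arctan2(M[1,1],M[0,1])).round(2),"F",np.round(s["contact_force"],1),"gap",round(s["finger_gap"],4))
def box(c,lo,hi,region=None):
    """all world points of picture within a box"""
    rr,cc=np.nonzero(c["z_map"]>0); P=world(c,rr,cc); k=np.all((P>lo)&(P<hi),1)
    return P[k],c["pixels"][rr[k],cc[k]].astype(int)
def rect(P):
    (a,b),(w,h),an=cv2.minAreaRect((P[:,:2]*1000).astype(np.float32)); return np.round([a,b,w,h,an],1)
E
python3 - <<'E'
from h import *
for n in ["top","side"]:
    c=viewer.capture(n); print(n)
    P,C=box(c,[.40,.10,.07],[.48,.18,.11]); print("cap",len(P),rect(P),np.round(P.mean(0),4),P[:,2].max())
    P,C=box(c,[.41,-.18,.050],[.53,-.08,.065]); print("carrier",len(P),rect(P),np.median(P[:,2]))
    P,C=box(c,[.38,-.40,.060],[.5,-.28,.080]); print("dome",len(P),rect(P),np.median(P[:,2]))
    P,C=box(c,[.38,-.40,.092],[.5,-.28,.12]); print("knob",len(P),rect(P),np.median(P[:,2]))
c=viewer.capture("wrist"); save(c,"pics/w0.png")
s=r.read_state(); M=rot(); V=np.linalg.inv(c["view"])
print("cam in tool", np.round(M.T@(V[:3,3]-s["ee_pos"]),3)); print(np.round(M.T@V[:3,:3],3), c["fx"])
go([0.44,0.14,0.2],np.radians(-90))
go([0.40,-0.12,0.26],np.radians(-90))
E
```

```text
top
cap 59 [442.6 137.4  17.9  17.4  87.1] [0.4425 0.1359 0.0878] 0.09509165245127171
carrier 222 [ 469.4 -124.    72.3   64.3    6.1] 0.05653677746063479
dome 571 [ 439.1 -338.9   63.9   65.1   17.2] 0.07081977248896854
knob 73 [ 438.9 -338.7   19.9   20.1   19.4] 0.10318120521532359
side
cap 70 [442.1 137.8  17.4  19.7  75.7] [0.4413 0.1382 0.0861] 0.09549855105044025
carrier 227 [ 468.8 -123.8   71.8   65.9    6.9] 0.055368590169190046
dome 384 [ 438.  -337.7   64.3   67.6   17.6] 0.07020341423051846
knob 54 [ 437.1 -337.4   19.3   21.4   29.4] 0.10268264419354678
cam in tool [-0.141 -0.    -0.079]
[[ 0.001  0.309 -0.951]
 [ 1.    -0.001  0.   ]
 [-0.001 -0.951 -0.309]] 294.9609188854752
turn [ 4.438e-01 -1.000e-04 -1.000e-04] shift [ 0.0313 -0.5875 -0.4575] t 0.85 pos [ 0.2791 -0.587   0.2313] yaw -64.57 F [-0.2 -0.2 -1. ] gap 0.0851
turn [ 4.438e-01 -1.000e-04 -1.000e-04] shift [-0.0287 -0.3699 -0.3097] t 0.85 pos [ 0.2791 -0.587   0.2313] yaw -64.57 F [-0.2 -0.2 -1. ] gap 0.0851
```

arm_command([
  [[0.33,0,0],[0,-0.321,-0.342],1],
  [[0.33,0,0],[0,-0.321,-0.342],1],
  [[0.33,0,0],[0,-0.321,-0.342],1],
  [[0.33,0,0],[0,-0.321,-0.342],1],
  [[0.33,0,0],[0,-0.321,-0.342],1],
  [[0.33,0,0],[0,-0.321,-0.342],1],
  [[0.33,0,0],[0,-0.321,-0.342],1],
  [[0.33,0,0],[0,-0.321,-0.342],1],
  [[0.33,0,0],[0,-0.321,-0.342],1],
  [[0.33,0,0],[0,-0.321,-0.342],1],
  [[0.33,0,0],[0,-0.321,-0.342],1],
  [[0.33,0,0],[0,-0.321,-0.342],1],
])

```text
t: 2.05
ee_pos: [0.4501, -0.1506, 0.2314]
ee_rot: [-0.706, -0.04, 0.706, -0.041]
contact_force: [-0.8, -0.9, -0.4]
finger_gap: 0.0856
```

Run:
```python
from h import *
c=viewer.capture("wrist"); save(c,"pics/w1.png")
P,C=box(c,[.41,-.18,.050],[.53,-.08,.065]); print("carrier",len(P),rect(P),np.median(P[:,2]))
P,C=box(c,[.41,-.18,.034],[.53,-.08,.044]); print("block",len(P),rect(P),np.median(P[:,2]))
go([.442,.138,.20],np.radians(-83.5))
go([.442,.138,.061],np.radians(-83.5))
```

```text
carrier 1154 [ 470.4 -123.2   71.    64.     6.7] 0.054493197438250374
block 2059 [ 471.7 -122.8   60.4   62.5    6.7] 0.038067332529912734
turn [-0.0008  0.0004 -0.0007] shift [ 0.0311 -0.2886 -0.0248] t 2.1 pos [ 0.4498 -0.1515  0.2313] yaw -83.55 F [ 0.   0.2 -0. ] gap 0.0856
turn [-0.0008  0.0004 -0.0007] shift [ 0.1701 -0.2887 -0.0249] t 2.1 pos [ 0.4498 -0.1515  0.2313] yaw -83.55 F [ 0.   0.2 -0. ] gap 0.0856
```

arm_command([
  [[0,0,0],[0.031,-0.288,-0.025],1],
  [[0,0,0],[0.031,-0.288,-0.025],1],
  [[0,0,0],[0.031,-0.288,-0.025],1],
  [[0,0,0],[0.031,-0.288,-0.025],1],
  [[0,0,0],[0.031,-0.288,-0.025],1],
  [[0,0,0],[0.031,-0.288,-0.025],1],
  [[0,0,0],[0.031,-0.288,-0.025],1],
  [[0,0,0],[0.031,-0.288,-0.025],1],
])

```text
t: 2.9
ee_pos: [0.4424, 0.1366, 0.1998]
ee_rot: [-0.706, -0.039, 0.706, -0.04]
contact_force: [-1.2, -0.7, -0.2]
finger_gap: 0.0857
```

Run:
```python
from h import *
c=viewer.capture("wrist"); save(c,"pics/w2.png")
P,C=box(c,[.40,.10,.06],[.48,.18,.11]); red=C[:,0]>C[:,1]*2
for nm,Q in (("all",P),("red",P[red]),("redtop",P[red&(P[:,2]>.085)])): print(nm,len(Q),rect(Q),Q[:,2].max(),cv2.minEnclosingCircle((Q[:,:2]*1000).astype(np.float32)))
for d in viewer.regions_of("wrist","vial"): print(d["p"],d["at"],d["pixels"].sum())
go([.442,.138,.061],np.radians(-83.5))
```

```text
all 449 [444.5 138.   18.8  18.3   6.8] 0.08968013387528273 ((444.4306945800781, 137.88421630859375), 9.727055549621582)
red 357 [444.4 138.1  18.8  18.1   7.2] 0.08968013387528273 ((444.4198913574219, 138.26751708984375), 9.55508041381836)
redtop 342 [444.5 138.2  18.1  18.7  64.8] 0.08968013387528273 ((444.4198913574219, 138.26751708984375), 9.55508041381836)
0.84 [177.8, 252.2] 593
turn [-0.0045  0.0009 -0.0017] shift [ 0.1388 -0.0033  0.0003] t 3.0 pos [0.4427 0.135  0.1998] yaw -83.76 F [-0.  -0.3 -0.4] gap 0.0855
```

View pics/w2.png

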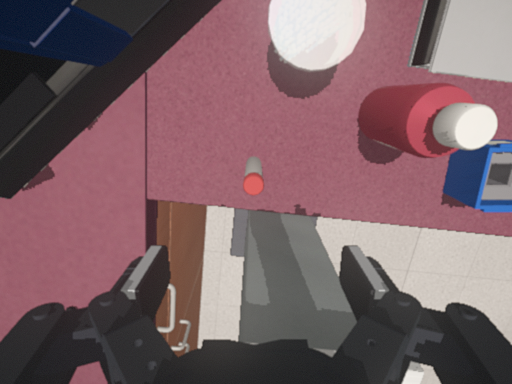

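The wrist picture shows the red cap at row 182, col 253, on the jaw centreline. I'll descend and grip it.

arm_command([
  [[-0.004,0,0],[0.05,-0.003,-0.0015],1],
  [[-0.004,0,0],[0.09,-0.003,-0.0015],0.7],
  [[-0.004,0,0],[0.12,-0.003,-0.0015],0.6],
  [[-0.004,0,0],[0.137,-0.003,-0.0015],0.5],
  [[-0.004,0,0],[0.137,-0.003,-0.0015],0.4],
  [[-0.004,0,0],[0.137,-0.003,-0.0015],0],
  [[-0.004,0,0],[0.137,-0.003,-0.0015],0],
  [[-0.004,0,0],[0.137,-0.003,-0.0015],0],
  [[-0.004,0,0],[0.137,-0.003,-0.0015],0],
  [[-0.004,0,0],[0.137,-0.003,-0.0015],0],
  [[-0.004,0,0],[0.137,-0.003,-0.0015],0],
], force=30)

```text
t: 4.1
ee_pos: [0.4441, 0.138, 0.0632]
ee_rot: [-0.706, -0.039, 0.706, -0.041]
contact_force: [0.0, -0.7, 2.2]
finger_gap: 0.0176
```

Run:
```python
from h import *
go([.470,-.1235,.20],np.radians(-83.4))
```

```text
turn [-0.0022  0.0001 -0.0018] shift [-0.1363  0.263   0.0038] t 4.1 pos [0.4441 0.138  0.0632] yaw -83.53 F [ 0.  -0.7  2.2] gap 0.0176
```

arm_command([
  [[0,0,0],[-0.02,0,0],0],
  [[0,0,0],[-0.055,0,0],0],
  [[0,0,0],[-0.095,0,0],0],
  [[0,0,0],[-0.13,0,0],0],
  [[0,0,0],[-0.155,0,0],0],
  [[0,0,0],[-0.16,0.02,0],0],
  [[0,0,0],[-0.16,0.06,0.001],0],
  [[0,0,0],[-0.16,0.1,0.0015],0],
  [[0,0,0],[-0.16,0.14,0.002],0],
  [[0,0,0],[-0.16,0.18,0.003],0],
  [[0,0,0],[-0.16,0.22,0.004],0],
  [[0,0,0],[-0.16,0.25,0.004],0],
])

```text
t: 5.3
ee_pos: [0.4679, -0.1134, 0.2237]
ee_rot: [-0.706, -0.038, 0.706, -0.04]
contact_force: [-0.2, -0.5, -0.9]
finger_gap: 0.0177
```

Run:
```python
from h import *
go([.470,-.1235,.16],np.radians(-83.4))
```

```text
turn [-0.0041  0.0004 -0.0027] shift [ 0.0637  0.0101 -0.001 ] t 5.3 pos [ 0.4679 -0.1134  0.2237] yaw -83.64 F [-0.2 -0.5 -0.9] gap 0.0177
```

arm_command([
  [[-0.004,0,-0.0025],[0.02,0.01,-0.001],0],
  [[-0.004,0,-0.0025],[0.04,0.01,-0.001],0],
  [[-0.004,0,-0.0025],[0.06,0.01,-0.001],0],
  [[-0.004,0,-0.0025],[0.063,0.01,-0.001],0],
  [[-0.004,0,-0.0025],[0.063,0.01,-0.001],0],
])

```text
t: 5.8
ee_pos: [0.4696, -0.123, 0.1604]
ee_rot: [-0.705, -0.041, 0.707, -0.041]
contact_force: [0.7, 0.5, 0.2]
finger_gap: 0.0178
```

Run:
```python
from h import *
for n in ["wrist","side","top"]:
    c=viewer.capture(n); save(c,f"pics/{n}3.png"); print(n)
    P,C=box(c,[.41,-.18,.050],[.53,-.08,.060]); print("carrier",len(P),rect(P))
    P,C=box(c,[.41,-.18,.034],[.53,-.08,.044]); print("block",len(P),rect(P))
    m=[d for d in viewer.regions_of(n,"vial") if d["p"]>.3]
    for d in m[:2]:
        rr,cc=np.nonzero(d["pixels"]); P=world(c,rr,cc); print("vial",d["p"],d["at"],len(P))
        for lo in np.arange(.09,.20,.01):
            Q=P[(P[:,2]>=lo)&(P[:,2]<lo+.01)]
            if len(Q)>6: print(round(lo,2),len(Q),rect(Q))
go([.470,-.1235,.16],np.radians(-83.4))
w=cv2.imread("pics/wrist3.png"); s=cv2.imread("pics/side3.png")[130:258,170:340]
cv2.imwrite("pics/c.png",np.hstack([cv2.resize(w,(400,300)),cv2.resize(s,(398,300),interpolation=cv2.INTER_CUBIC)]))
```

```text
wrist
carrier 1618 [ 470.4 -123.3   71.4   64.2    6.6]
block 2494 [ 471.7 -123.1   60.9   63.8    6.8]
vial 0.73 [248.2, 251.0] 2827
0.09 12 [ 475.1 -118.5    4.2   15.    28.5]
0.1 110 [ 475.1 -121.2    6.9   17.2    6.8]
0.11 126 [ 474.6 -120.9    7.4   17.5   12.3]
0.12 143 [ 474.8 -121.3    7.6   17.6    9.2]
0.13 174 [ 474.9 -121.2    7.1   17.3   11.3]
0.14 205 [ 474.6 -121.     8.2   17.7   15.1]
0.15 237 [ 475.  -121.6    7.6   17.4    9.4]
0.16 276 [ 475.6 -122.     6.9   17.2    6.7]
0.17 301 [ 476.3 -122.     6.6   17.6    8.3]
0.18 1241 [ 470.6 -122.8   18.7   17.3    6.2]
vial 0.6 [186.4, 405.2] 9338
0.09 678 [ 499.2 -223.8   30.5   59.3   64. ]
0.1 2539 [ 494.9 -233.    48.6   57.    64.8]
0.11 712 [ 494.6 -231.6   29.7   38.3   66.5]
0.12 415 [ 496.8 -229.8   14.7   30.7   60.7]
0.13 552 [ 496.  -228.7   13.3   29.7   68.7]
0.14 1914 [ 493.3 -236.4   28.7   28.9    9.8]
side
carrier 197 [ 469.6 -123.5   73.1   66.1    7.8]
block 293 [ 468.2 -124.1   63.5   66.5    6.9]
vial 0.56 [190.2, 253.4] 55
0.11 15 [ 467.9 -117.5   16.5    9.3   18.4]
0.12 9 [ 466.1 -115.8   10.5    2.7   18.7]
0.13 16 [ 464.6 -119.3   16.1    6.3   46.3]
0.14 9 [ 463.8 -117.8   10.5    3.8   48.9]
top
carrier 0 [0. 0. 0. 0. 0.]
block 0 [0. 0. 0. 0. 0.]
vial 0.46 [158.0, 166.0] 744
turn [ 0.     -0.001  -0.0011] shift [ 0.0016 -0.0001  0.0006] t 6.1 pos [ 0.4706 -0.1235  0.1616] yaw -83.4 F [ 0.5  0.2 -0.5] gap 0.0176
```

View pics/c.png

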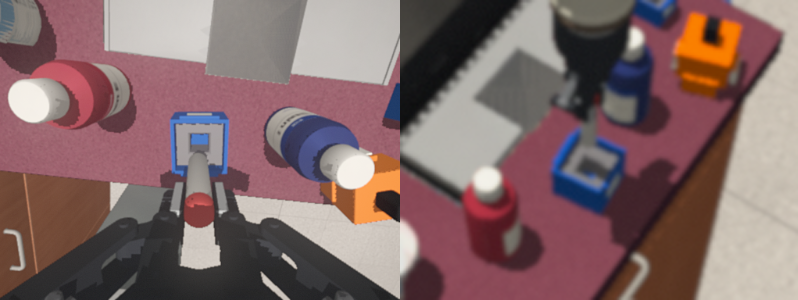

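The vial hangs over the carrier with less than 1° of lean. Its foot is about 2 mm off the well in y, so I'll correct that and lower it.

arm_command([
  [[0,0,0],[0.015,0.002,-0.0005],0],
  [[0,0,0],[0.035,0.002,-0.0005],0],
  [[0,0,0],[0.048,0.002,-0.0005],0],
  [[0,0,0],[0.054,0.002,-0.0005],0],
  [[0,0,0],[0.06,0.002,-0.0005],0],
  [[0,0,0],[0.066,0.002,-0.0005],0],
  [[0,0,0],[0.072,0.002,-0.0005],0],
  [[0,0,0],[0.075,0.002,-0.0005],0],
  [[0,0,0],[0.075,0.002,-0.0005],0],
])

```text
t: 7.0
ee_pos: [0.4712, -0.1255, 0.0863]
ee_rot: [0.706, 0.04, -0.706, 0.041]
contact_force: [-0.2, -0.1, -0.7]
finger_gap: 0.0179
```

Run:
```python
from h import *
c=viewer.capture("wrist"); save(c,f"pics/wrist4.png")
for d in viewer.regions_of("wrist","vial")[:1]:
        rr,cc=np.nonzero(d["pixels"]); P=world(c,rr,cc); print("vial",d["p"],d["at"],len(P))
        for lo in np.arange(.03,.12,.01):
            Q=P[(P[:,2]>=lo)&(P[:,2]<lo+.01)]
            if len(Q)>6: print(round(lo,2),len(Q),rect(Q))
go([.4712,-.1255,.068],np.radians(-83.4))
```

```text
vial 0.65 [251.5, 254.7] 2805
0.03 99 [ 476.9 -123.7    6.6   17.     7.5]
0.04 130 [ 477.1 -124.5    6.2   16.6    1.6]
0.05 148 [ 4.775e+02 -1.247e+02  6.500e+00  1.680e+01  2.000e-01]
0.06 177 [ 476.7 -124.1    7.4   17.4    7.7]
0.07 211 [ 476.8 -123.8    7.5   17.5   12.3]
0.08 261 [ 477.1 -124.     6.8   17.    10.7]
0.09 264 [ 477.6 -124.8    7.1   17.     3. ]
0.1 418 [ 472.9 -125.    17.6   17.5   88.6]
0.11 1074 [ 471.9 -125.1   18.2   17.5    7.9]
turn [ 0.     -0.0013 -0.0013] shift [ 0.0188 -0.0001  0.0004] t 7.1 pos [ 0.4716 -0.1255  0.0868] yaw -83.4 F [ 0.3  0.1 -1.3] gap 0.0179
```

arm_command([
  [[0,0,0],[0.006,0,0],0],
  [[0,0,0],[0.012,0,0],0],
  [[0,0,0],[0.016,0,0],0],
  [[0,0,0],[0.0185,0,0],0],
  [[0,0,0],[0.0195,0,0],0],
  [[0,0,0],[0.0195,0,0],0],
])

```text
t: 7.7
ee_pos: [0.4718, -0.1254, 0.0673]
ee_rot: [0.706, 0.04, -0.705, 0.041]
contact_force: [-0.7, 0.7, 0.5]
finger_gap: 0.0177
```

arm_command([
  [[0,0,0],[0,0,0],0.25],
  [[0,0,0],[0,0,0],0.3],
  [[0,0,0],[0,0,0],0.45],
  [[0,0,0],[0,0,0],0.5],
  [[0,0,0],[-0.03,0,0],0.5],
  [[0,0,0],[-0.07,0,0],0.5],
  [[0,0,0],[-0.11,0,0],0.5],
  [[0,0,0],[-0.15,0,0],0.5],
  [[0,0,0],[-0.16,0,0],0.5],
  [[0,0,0],[-0.16,0,0],0.5],
])

```text
t: 8.7
ee_pos: [0.4728, -0.1258, 0.2291]
ee_rot: [0.708, 0.039, -0.704, 0.042]
contact_force: [0.4, 0.2, -0.1]
finger_gap: 0.0424
```

Run:
```python
from h import *
c=viewer.capture("wrist"); save(c,f"pics/wrist5.png")
P,C=box(c,[.43,-.16,.070],[.51,-.09,.12]); print("vial top",len(P),rect(P),P[:,2].max())
P,C=box(c,[.43,-.16,.085],[.51,-.09,.12]); print("cap",len(P),rect(P),P[:,2].max())
P,C=box(c,[.41,-.18,.050],[.53,-.08,.060]); print("carrier",len(P),rect(P))
w=cv2.imread("pics/wrist5.png"); cv2.imwrite("pics/d.png",w)
go([.438,-.3375,.2],np.radians(-72.7))
```

```text
vial top 349 [ 471.4 -124.    19.    18.     7.1] 0.09364134160187382
cap 307 [ 471.4 -123.9   19.    17.9    7.1] 0.09364134160187382
carrier 1189 [ 470.3 -123.2   71.7   64.2    6.6]
turn [-0.187  -0.0018 -0.0025] shift [0.0277 0.2066 0.0577] t 8.75 pos [ 0.4715 -0.1256  0.2273] yaw -83.41 F [ 0.  -0.5 -0.9] gap 0.0428
```

View pics/d.png

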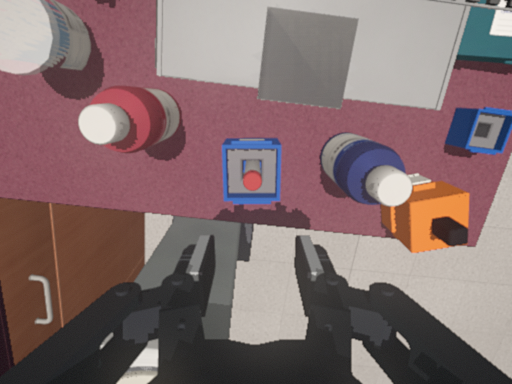

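The vial stands in the well, with its cap at row 182, col 252. The white clip at row 182, col 415 confirms the cover's arms lie along its 17° axis. Next I'll go to the cover.

arm_command([
  [[-0.187,0,0],[0,0.207,0.058],0.6],
  [[-0.187,0,0],[0,0.207,0.058],0.6],
  [[-0.187,0,0],[0,0.207,0.058],0.6],
  [[-0.187,0,0],[0,0.207,0.058],0.6],
  [[-0.187,0,0],[0.015,0.207,0.058],0.6],
  [[-0.187,-0.002,-0.0025],[0.0277,0.207,0.058],0.6],
  [[-0.187,-0.002,-0.0025],[0.0277,0.207,0.058],0.6],
  [[-0.187,-0.002,-0.0025],[0.0277,0.207,0.058],0.6],
])

```text
t: 9.55
ee_pos: [0.4378, -0.3354, 0.1986]
ee_rot: [-0.698, -0.108, 0.699, -0.106]
contact_force: [1.1, 0.4, -0.3]
finger_gap: 0.0515
```

Run:
```python
from h import *
c=viewer.capture("wrist"); save(c,f"pics/wrist6.png")
P,C=box(c,[.38,-.40,.066],[.5,-.28,.078]); print("dome",len(P),rect(P),np.median(P[:,2]))
P,C=box(c,[.38,-.40,.098],[.5,-.28,.12]); print("knob",len(P),rect(P),np.median(P[:,2]))
go([.4385,-.338,.074],np.radians(-72.7))
```

```text
dome 3652 [ 439.6 -338.2   64.1   64.1   17.4] 0.06858891206365228
knob 498 [ 440.1 -338.3   19.5   19.    17.2] 0.101343887743216
turn [0.0033 0.0002 0.0017] shift [0.1255 0.0025 0.0005] t 9.6 pos [ 0.4384 -0.3357  0.1995] yaw -72.51 F [ 0.6  0.1 -0.3] gap 0.0511
```

arm_command([
  [[0.003,0,0.001],[0.04,0.0028,-0.0005],0.6],
  [[0.003,0,0.001],[0.08,0.0028,-0.0005],0.6],
  [[0.003,0,0.001],[0.11,0.0028,-0.0005],0.6],
  [[0.003,0,0.001],[0.1245,0.0028,-0.0005],0.6],
  [[0.003,0,0.001],[0.1245,0.0028,-0.0005],0.5],
  [[0.003,0,0.001],[0.1245,0.0028,-0.0005],0],
  [[0.003,0,0.001],[0.1245,0.0028,-0.0005],0],
  [[0.003,0,0.001],[0.1245,0.0028,-0.0005],0],
  [[0.003,0,0.001],[0.1245,0.0028,-0.0005],0],
  [[0.003,0,0.001],[0.1245,0.0028,-0.0005],0],
], force=100)

```text
t: 10.6
ee_pos: [0.4411, -0.3385, 0.077]
ee_rot: [0.7, 0.106, -0.698, 0.107]
contact_force: [-0.5, 2.2, 7.4]
finger_gap: 0.0186
```

Run:
```python
from h import *
go([.470,-.1235,.2],np.radians(-83.4))
```

```text
turn [ 0.1873 -0.0021 -0.0019] shift [-0.1232 -0.1964 -0.0918] t 10.6 pos [ 0.4411 -0.3385  0.077 ] yaw -72.67 F [-0.5  2.2  7.4] gap 0.0186
```

arm_command([
  [[0,0,0],[-0.015,0,0],0],
  [[0,0,0],[-0.045,0,0],0],
  [[0,0,0],[-0.085,0,0],0],
  [[0,0,0],[-0.125,0,0],0],
  [[0,0,0],[-0.16,0,0],0],
  [[0,0,0],[-0.172,0,0],0],
  [[0.03,0,0],[-0.172,-0.03,-0.014],0],
  [[0.07,0,0],[-0.172,-0.065,-0.03],0],
  [[0.11,0,0],[-0.172,-0.105,-0.05],0],
  [[0.15,0,0],[-0.172,-0.145,-0.068],0],
  [[0.187,0,0],[-0.172,-0.18,-0.084],0],
  [[0.187,-0.002,-0.002],[-0.172,-0.196,-0.092],0],
])

```text
t: 11.8
ee_pos: [0.4697, -0.1193, 0.2488]
ee_rot: [-0.706, -0.043, 0.706, -0.042]
contact_force: [0.0, -0.3, -2.0]
finger_gap: 0.0182
```

Run:
```python
from h import *
for n in ["wrist","side"]:
    c=viewer.capture(n); save(c,f"pics/{n}7.png")
    P,C=box(c,[.41,-.19,.21],[.53,-.06,.30]); org=(C[:,0]>140)&(C[:,2]<80)&(C[:,1]>50)
    Q=P[org]; zt=np.percentile(Q[:,2],90) if len(Q) else 0; print(n,len(Q),zt)
    if len(Q): 
        T=Q[abs(Q[:,2]-zt)<.008]; print(len(T),rect(T))
    P,C=box(c,[.41,-.18,.050],[.53,-.08,.060]); 
    if len(P): print("carrier",len(P),rect(P))
go([.470,-.1235,.17],np.radians(-83.4))
```

```text
wrist 7237 0.24097205784059117
5991 [ 476.9 -118.1   47.7   63.9    7.5]
carrier 572 [ 486.7 -121.2   38.4   63.9    6.8]
side 153 0.2440180461257641
139 [477.8 -97.1  39.1  26.7   7.6]
carrier 202 [ 469.1 -123.7   72.4   66.4    6.4]
turn [0.0063 0.0001 0.0008] shift [0.0788 0.0034 0.0005] t 11.9 pos [ 0.4701 -0.1201  0.2488] yaw -83.04 F [-0.2 -1.2 -1.6] gap 0.0185
```

View pics/wrist7.png

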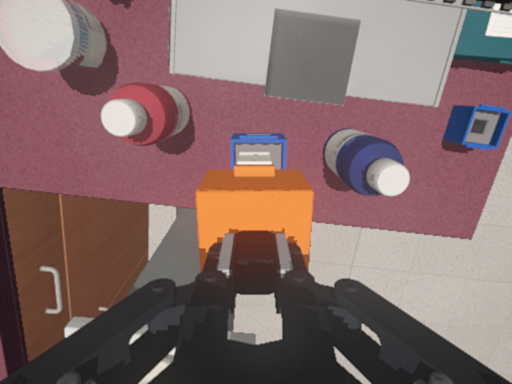

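arm_command([
  [[0.01,0,0.001],[0.01,0.0045,-0.0008],0],
  [[0.01,0,0.001],[0.04,0.0045,-0.0008],0],
  [[0.01,0,0.001],[0.07,0.0045,-0.0008],0],
  [[0.01,0,0.001],[0.085,0.0045,-0.0008],0],
  [[0.01,0,0.001],[0.09,0.0045,-0.0008],0],
  [[0.01,0,0.001],[0.09,0.0045,-0.0008],0],
  [[0.01,0,0.001],[0.09,0.0045,-0.0008],0],
])

```text
t: 12.6
ee_pos: [0.4719, -0.1252, 0.1592]
ee_rot: [0.706, 0.039, -0.706, 0.039]
contact_force: [-0.4, 0.2, -1.3]
finger_gap: 0.0181
```

Run:
```python
from h import *
def front(P,w):
    a,b,ww,hh,an=rect(P); 
    if an>45: ww,hh,an=hh,ww,an-90
    u=np.array([np.cos(np.radians(an)),np.sin(np.radians(an))]); f=np.array([a,b])+u*ww/2
    return rect(P), f-u*w/2
for n in ["wrist","side"]:
    c=viewer.capture(n); save(c,f"pics/{n}8.png"); print(n)
    P,C=box(c,[.41,-.19,.13],[.53,-.06,.162]); org=(C[:,0]>140)&(C[:,2]<80)&(C[:,1]>50)
    Q=P[org]
    if len(Q): 
        zt=np.percentile(Q[:,2],90); T=Q[abs(Q[:,2]-zt)<.006]; print(zt,len(T),front(T,64))
    P,C=box(c,[.41,-.18,.050],[.53,-.08,.060]);b=(C[:,2]>C[:,0]*1.5); P=P[b]
    if len(P): print("carrier",len(P),front(P,72))
go([.470,-.1235,.14],np.radians(-83.4))
```

```text
wrist
0.15138767367344816 1935 (array([ 478. , -124.2,   49.2,   64. ,    6.6]), array([ 470.64904153, -125.05053491]))
carrier 440 (array([ 498.5, -120. ,   15.2,   63.1,    6.1]), array([ 470.26080239, -123.01789963]))
side
0.15433597283392914 112 (array([ 482.9, -122. ,   40.8,   62.8,   11.8]), array([ 471.54513829, -124.3721542 ]))
carrier 95 (array([ 460.1, -104.2,   77.6,   40.5,   29.6]), array([ 462.5345858 , -102.81696277]))
turn [-0.0044 -0.0015 -0.0012] shift [ 0.0197 -0.0017  0.0021] t 12.7 pos [ 0.4722 -0.1249  0.1597] yaw -83.65 F [ 0.5  0.2 -1.1] gap 0.0181
```

Run:
```python
import cv2,numpy as np
w=cv2.imread("pics/wrist8.png")[90:240,160:360]; s=cv2.imread("pics/side8.png")[130:250,180:340]
cv2.imwrite("pics/e.png",np.hstack([cv2.resize(w,(400,300),interpolation=cv2.INTER_CUBIC),cv2.resize(s,(400,300),interpolation=cv2.INTER_CUBIC)]))
```

```text
(no output)
```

View pics/e.png

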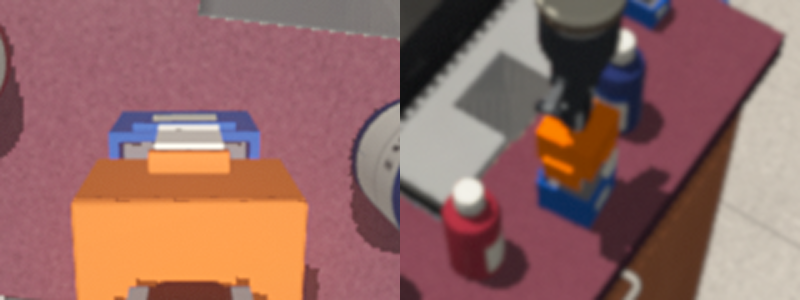

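The cover is about 1.7 mm off in y and its yaw matches the carrier's (6.6°). I'll correct that and engage the skirts.

arm_command([
  [[-0.002,-0.0015,-0.001],[0,-0.0017,0.0006],0],
  [[-0.002,-0.0015,-0.001],[0.005,-0.0017,0.0006],0],
  [[-0.002,-0.0015,-0.001],[0.012,-0.0017,0.0006],0],
  [[-0.002,-0.0015,-0.001],[0.018,-0.0017,0.0006],0],
  [[-0.002,-0.0015,-0.001],[0.022,-0.0017,0.0006],0],
  [[-0.002,-0.0015,-0.001],[0.026,-0.0017,0.0006],0],
  [[-0.002,-0.0015,-0.001],[0.03,-0.0017,0.0006],0],
  [[-0.002,-0.0015,-0.001],[0.03,-0.0017,0.0006],0],
])

```text
t: 13.5
ee_pos: [0.4711, -0.1232, 0.1291]
ee_rot: [-0.706, -0.04, 0.706, -0.04]
contact_force: [0.1, 0.9, -2.7]
finger_gap: 0.0183
```

```bash
cat > chk.py <<'E'
from h import *
import sys
c=viewer.capture("wrist"); save(c,f"pics/w{sys.argv[1]}.png")
z0=float(sys.argv[2])
P,C=box(c,[.41,-.19,z0-.01],[.53,-.06,z0+.01]); org=(C[:,0]>140)&(C[:,2]<80)&(C[:,1]>50)
Q=P[org]; zt=np.percentile(Q[:,2],90); T=Q[abs(Q[:,2]-zt)<.006]
def front(P,w):
    a,b,ww,hh,an=rect(P)
    if an>45: ww,hh,an=hh,ww,an-90
    u=np.array([np.cos(np.radians(an)),np.sin(np.radians(an))]); return rect(P),np.array([a,b])+u*(ww-w)/2
print("top z",zt,len(T),front(T,64))
s=r.read_state(); print("F",s["contact_force"],"T",s["ft_torque"])
go([.470,-.1235,.113],np.radians(-83.4))
E
python3 chk.py 9 .123
```

```text
top z 0.12118801795234668 1203 (array([ 477.3, -122.3,   49.5,   64.1,    7.1]), array([ 470.10559345, -123.19611071]))
F [-0.09067695 -0.78238804 -2.06822571] T [-0.03454337  0.05303887 -0.00670382]
turn [-0.0022  0.0005  0.0002] shift [0.0164 0.0001 0.0013] t 13.55 pos [ 0.4713 -0.1232  0.1294] yaw -83.53 F [-0.1 -0.8 -2.1] gap 0.0182
```

arm_command([
  [[0,0,0],[0.002,0,0],0],
  [[0,0,0],[0.004,0,0],0],
  [[0,0,0],[0.006,0,0],0],
  [[0,0,0],[0.007,0,0],0],
])

```text
t: 13.95
ee_pos: [0.4723, -0.1234, 0.1232]
ee_rot: [0.706, 0.04, -0.706, 0.04]
contact_force: [-0.9, 0.6, 8.3]
finger_gap: 0.018
```

arm_command([
  [[0,0,0],[0.002,0,0.0005],0],
  [[0,0,0],[0.004,0,0.0005],0],
  [[0,0,0],[0.006,0,0.0005],0],
  [[0,0,0],[0.007,0,0.0005],0],
])

```text
t: 14.35
ee_pos: [0.4719, -0.1236, 0.1162]
ee_rot: [0.706, 0.04, -0.705, 0.04]
contact_force: [-1.0, -0.9, 1.2]
finger_gap: 0.0177
```

arm_command([
  [[0,0,0],[0.0015,0,0],0],
  [[0,0,0],[0.003,0,0],0],
  [[0,0,0],[0.0045,0,0],0],
  [[0,0,0],[0.0045,0,0],0],
])

```text
t: 14.75
ee_pos: [0.4715, -0.1234, 0.113]
ee_rot: [-0.706, -0.039, 0.706, -0.041]
contact_force: [-8.0, 1.9, 19.9]
finger_gap: 0.018
```

```bash
python3 chk.py 10 .106
```

```text
top z 0.10519177798509491 1125 (array([ 477.5, -122.6,   49.3,   63.9,    6.5]), array([ 470.19724686, -123.43204362]))
F [-8.09410226  1.97606103 19.32537758] T [2.76350858e-01 1.60021888e+00 1.41533711e-03]
turn [-0.0021  0.0001 -0.0019] shift [-0.     -0.0001  0.0015] t 14.8 pos [ 0.4715 -0.1234  0.113 ] yaw -83.52 F [-8.1  2.  19.3] gap 0.0181
```

arm_command([
  [[0,0,0],[0.001,0,0.001],0],
  [[0,0,0],[0.002,0,0.001],0],
  [[0,0,0],[0.002,0,0.001],0],
])

```text
t: 15.1
ee_pos: [0.4714, -0.1234, 0.113]
ee_rot: [0.706, 0.039, -0.706, 0.041]
contact_force: [-5.9, 1.5, 21.3]
finger_gap: 0.018
```

```bash
python3 chk.py 11 .106
python3 - <<'E'
from h import *
c=viewer.capture("side"); save(c,"pics/s11.png")
P,C=box(c,[.41,-.19,.06],[.53,-.06,.12]); o=(C[:,0]>140)&(C[:,2]<80)&(C[:,1]>50);Q=P[o]
# dome-top height as plane, side and wrist
c2=viewer.capture("wrist")
for n,cc,lo in (("side",c,.098),("wrist",c2,.098)):
    P,C=box(cc,[.43,-.165,lo],[.515,-.08,.114]); o=(C[:,0]>140)&(C[:,2]<80)&(C[:,1]>50);Q=P[o]
    A=np.c_[Q[:,:2]-[.47,-.1235],np.ones(len(Q))]; print(n,len(Q),np.linalg.lstsq(A,Q[:,2],rcond=None)[0])
w=cv2.imread("pics/w11.png")[60:210,160:360]; s=cv2.imread("pics/s11.png")[140:260,180:340]
cv2.imwrite("pics/f.png",np.hstack([cv2.resize(w,(400,300),interpolation=cv2.INTER_CUBIC),cv2.resize(s,(400,300),interpolation=cv2.INTER_CUBIC)]))
E
```

```text
top z 0.10513410896803865 1128 (array([ 477.4, -122.6,   49.7,   64.1,    6.6]), array([ 470.29738473, -123.42180063]))
F [-5.38470124  1.96889471 21.09463917] T [ 0.36667217  1.37628004 -0.02166833]
turn [-0.002  -0.001  -0.0034] shift [-0.     -0.      0.0015] t 15.15 pos [ 0.4715 -0.1234  0.113 ] yaw -83.51 F [-5.4  2.  21.1] gap 0.0185
side 106 [ 0.01187255 -0.08224884  0.10739317]
wrist 1182 [-0.07678147 -0.00721674  0.10454114]
```

View pics/f.png

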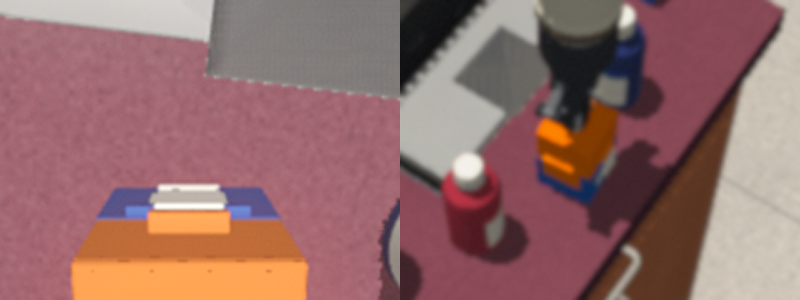

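arm_command([
  [[0,0,0.002],[0.001,0,0.001],0],
  [[0,0,0.002],[0.003,0,0.001],0],
  [[0,0,0.002],[0.0035,0,0.001],0],
])

```text
t: 15.55
ee_pos: [0.4715, -0.1234, 0.1129]
ee_rot: [0.707, 0.037, -0.705, 0.043]
contact_force: [-14.0, 2.7, 44.3]
finger_gap: 0.0182
```

Pressed with 44 N the height no longer changes, so the cover is at hard contact at the home height. I'll unload, release and inspect.

arm_command([
  [[0,0,0],[0,0,0],0],
  [[0,0,0],[0,0,0],0.3],
  [[0,0,0],[0,0,0],0.5],
  [[0,0,0],[0,0,0],0.6],
  [[0,0,0],[-0.01,0,0],0.6],
  [[0,0,0],[-0.04,0,0],0.6],
  [[0,0,0],[-0.08,0,0],0.6],
  [[0,0,0],[-0.12,0,0],0.6],
  [[0,0,0],[-0.14,0,0],0.6],
  [[0,0,0],[-0.14,0,0],0.6],
])

```text
t: 16.55
ee_pos: [0.4735, -0.1226, 0.2567]
ee_rot: [0.709, 0.036, -0.703, 0.044]
contact_force: [-0.2, 0.4, -0.1]
finger_gap: 0.0509
```

```bash
cat > fin.py <<'E'
from h import *
import sys
k=sys.argv[1]
for n in ["wrist","side","top"]:
    c=viewer.capture(n); save(c,f"pics/{n}{k}.png")
    rr,cc=np.nonzero(c["z_map"]>0); P=world(c,rr,cc); C=c["pixels"][rr,cc].astype(int)
    o=(C[:,0]>140)&(C[:,2]<80)&(C[:,1]>50)&np.all((P>[.42,-.18,.1])&(P<[.52,-.07,.115]),1); Q=P[o]
    if len(Q)<40: print(n,len(Q)); continue
    A=np.c_[Q[:,:2]-[.47,-.1235],np.ones(len(Q))]; f=np.linalg.lstsq(A,Q[:,2],rcond=None)[0]
    e=abs(A@f-Q[:,2])<.003; f=np.linalg.lstsq(A[e],Q[e,2],rcond=None)[0]; print(n,len(Q),"plane",np.round(f,4),"rect",rect(Q[e]))
    for t in ["blue_bottle","red_bottle","bud_jar"]:
        for d in viewer.regions_of(n,t)[:1]:
            a,b=np.nonzero(d["pixels"]); print(t,round(d["p"],2),np.round(np.median(world(c,a,b),0),3))
go([.38,-.1235,.14],np.radians(-83.4))
E
python3 fin.py 12
python3 - <<'E'
import cv2,numpy as np
w=cv2.imread("pics/wrist12.png")[110:260,170:370]; s=cv2.imread("pics/side12.png")[140:260,180:340]
cv2.imwrite("pics/g.png",np.hstack([cv2.resize(w,(400,300),interpolation=cv2.INTER_CUBIC),cv2.resize(s,(400,300),interpolation=cv2.INTER_CUBIC)]))
E
```

```text
wrist 3137 plane [-0.0006 -0.0003  0.1046] rect [ 470.6 -123.6   64.1   64.     6.7]
blue_bottle 0.85 [ 0.499 -0.225  0.107]
red_bottle 0.86 [ 0.521 -0.014  0.108]
bud_jar 0.7 [0.583 0.093 0.08 ]
side 448 plane [ 0.0051 -0.0086  0.1058] rect [ 469.2 -123.9   64.6   66.2    6. ]
red_bottle 0.98 [0.503 0.011 0.101]
top 0
turn [-0.0018 -0.0002 -0.0069] shift [ 0.112  -0.0097  0.0903] t 17.0 pos [ 0.4707 -0.1221  0.2521] yaw -83.51 F [ 0.2 -0.1 -0. ] gap 0.051
```

View pics/g.png

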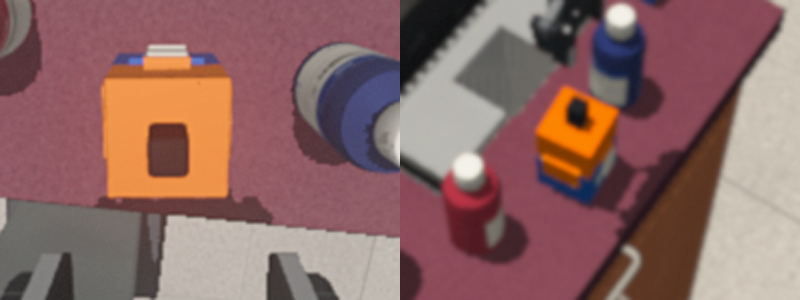

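The cover is flat and sits at 0.106 m, which is home height. Last, I'll check how far out both white clip arms stand (80 mm over the pair when at rest).

Run:
```python
from h import *
u=np.array([np.cos(np.radians(6.6)),np.sin(np.radians(6.6))]); v=np.array([-u[1],u[0]])
for n,cen in (("wrist",[.4706,-.1235]),("side",[.4694,-.1238]),("top",[.469,-.124])):
    c=viewer.capture(n); rr,cc=np.nonzero(c["z_map"]>0); P=world(c,rr,cc); C=c["pixels"][rr,cc].astype(int)
    q=P[:,:2]-cen; a=q@u; b=q@v; wh=(np.ptp(C,axis=1)<45)&(C.mean(1)>90)&(abs(b)<.024)&(abs(a)>.03)&(abs(a)<.05)&(P[:,2]>.03)&(P[:,2]<.08)
    for s in (1,-1):
        for lo in np.arange(.036,.076,.008):
            k=wh&(a*s>0)&(P[:,2]>=lo)&(P[:,2]<lo+.008)
            if k.sum()>3: print(n,s,round(lo,3),k.sum(),"a med/max",np.round([np.median(a[k]*s)*1e3,np.percentile(a[k]*s,95)*1e3],1))
```

```text
wrist 1 0.036 18 a med/max [39.9 40. ]
wrist 1 0.044 19 a med/max [39.8 39.9]
wrist 1 0.052 14 a med/max [36.6 40. ]
wrist 1 0.06 39 a med/max [39.6 39.9]
wrist 1 0.068 15 a med/max [39.7 39.8]
side -1 0.044 4 a med/max [39.2 39.9]
side -1 0.052 7 a med/max [39.4 40. ]
side -1 0.06 8 a med/max [39.2 40.4]
side -1 0.068 6 a med/max [39.2 39.8]
```

```bash
python3 -c "
from h import *
print(order.job_done())"
```

```text
the job is handed in; nothing more can be done
None
```

The job is handed in at about 17 s of simulated time. The red-capped vial stands in the well of the larger blue carrier, and the orange cover is pressed home over it.

- **Vial:** it was carried upright, leaning less than about 1°. After release its cap centre was about 1.3 mm from the carrier's centre and its top was at 0.094 m, as expected.
- **Cover:** I pressed it with up to about 44 N at the wrist, and the height stopped changing at the expected home position. After release, the dome top is flat and reads 0.1046 m from the wrist camera and 0.1058 m from the side camera. Nominal is 0.106 m, and the wrist camera has been reading about 1.5 mm low throughout. The cover's centre and yaw match the carrier's to about 0.5 mm and 0.1°.
- **Clips:** both white arms stand vertical about 40 mm from the axis over the heights measured, so both are at rest and snapped. The +x arm was seen well by the wrist camera. The -x arm was seen by the side camera with only a few pixels per height. I did no pull test.
- **Bystanders:** nothing touched the bottles or the jar as far as forces and pictures show. In the last check the networks found all three from the wrist and the red bottle from the side. They reported no blue bottle or jar from the side, though the blue bottle is visible standing in that picture.
- **Failed check:** the top camera gave no usable cover reading at the end. The arm was probably in its view.

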